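# Level a granite surface plate until it stops rocking

## Task

The little granite plate's stand leans towards you and rocks, because the screw feet of its two front legs are wound in too far, one more than the other. Turn the red T-handles on top of the front legs until the plate is level and all four feet bear a fair share of the weight, so that no corner gives when it is pressed; feel this with light presses, for a foot hanging just clear of the bench looks the same as one that bears. Do not lean hard on the stand or shove it along the bench, leave the tape roll lying on the plate and the level and the box where they are, and let go at the end.

Things in the scene. Friction and masses are not known exactly. Their poses are not given: they have to be found in the camera images.
- stand: Grey granite plate, 118 x 120 x 30 mm, on a blue steel stand with four legs; 36 to 44 N in all, centred 15 mm behind the middle of the legs. x points away from the robot (front = -x), y left, z up. Origin in the plane of the feet's undersides when level (bench height then); front legs at x = -85 mm, rear at +62, left/right at y = +/-45. Plate x = -47 to +71 mm, its top 190 mm above the origin.
- front_left_leg: Front left leg, blue 22 mm square tube, rigid with the stand. Under it a domed rubber foot, 33 mm across, on a screw driven by the red T-handle on top of the leg; foot and screw give about 1 mm per 20 N. Origin on the leg's axis at the level of the stand's origin: it does not show how far the foot sticks out.
- front_right_leg: Front right leg, blue 22 mm square tube, rigid with the stand. Under it a domed rubber foot, 33 mm across, on a screw driven by the red T-handle on top of the leg; foot and screw give about 1 mm per 20 N. Origin on the leg's axis at the level of the stand's origin: it does not show how far the foot sticks out.
- rear_left_leg: Rear left leg, blue 22 mm square tube, rigid with the stand, with a plain rubber foot that cannot be adjusted and gives about 1 mm per 20 N. Origin on the leg's axis at the level of the stand's origin.
- rear_right_leg: Rear right leg, blue 22 mm square tube, rigid with the stand, with a plain rubber foot that cannot be adjusted and gives about 1 mm per 20 N. Origin on the leg's axis at the level of the stand's origin.
- left_handle_top (a point): Middle of the flat top of the front left leg's red T-handle, on its upright axis; 222 mm above the bench when level (the weight takes 0.5 mm off). Grip bar 58 mm long, 14 wide, 16 high, its underside 16 mm above the plate's top. Clockwise from above drives the foot down, 10 mm a turn, and so lifts this corner. Starts near its upper stop; over 5 rad clockwise are free.
- left_handle_end (a point): Middle of the top edge at one end of the left T-handle's bar, 29 mm from its axis: left_handle_top to here is the direction of the bar.
- right_handle_top (a point): The same on the front right leg; 2.5 to 3.3 rad from its upper stop. Each handle turns stiffly (0.08 Nm), stays where it is left and keeps its own height on the stand. At the start both front feet are 1 to 6 mm short, by different amounts: one hangs clear of the bench until its corner or handle is pushed down with some 4 to 8 N, the other bears some 16 N.
- right_handle_end (a point): Middle of the top edge at one end of the right T-handle's bar, 29 mm from its axis: right_handle_top to here is the direction of the bar.
- black_tape: Roll of black electrical tape, 58 mm across and 19 mm high, lying loose on the granite plate. Origin at the centre of its underside.
- torpedo_level: Orange torpedo level, 227 x 20 x 42 mm, standing loose on the bench between robot and stand; long axis is its y. Origin at the centre of its underside.
- plug_box: Blue spark plug box, 30 x 90 x 30 mm, loose on the bench in front of the parts cabinet; long axis is its y. Origin at the centre of its underside.
There are look-alikes about, which are no part of the job. Of the things shaped like the black_tape, the black one is meant.

How it is judged:
By the outcome, as a careful person would: the job done as asked, in the order asked, and still so for the second after the job is handed in, with the robot touching nothing.
It also fails if it takes over 72 s, if anything falls off the work surface, if the arm or the gripper's body presses on something with over 40 N, if the wrist force passes 120 N, or if a joint passes its speed limit or range.

## Robot

A 6-joint arm with a two-finger parallel gripper is mounted at the origin on the work surface; the furniture and walls round the work are solid. World frame = base frame: x ahead of the robot, y to its left, z up, the work surface at z = 0. Lengths are in m, angles in rad, forces in N, time in s.
With the tool pointing down it reaches from about 0.35 to 0.975 m from the base axis. Payload 4.9 kg.
Tool frame: the origin (TCP) lies on the centre line of the jaws, within the pads' length; the fingertips stand manip.tip_reach ahead of it and the grasp point (between the pads) is the TCP (manip.tip_reach is the distance from the TCP to the fingertips, in m); z points along the fingers, y is the line along which they close (so a half turn about z gives the same grasp; the last joint's range is limited). The gripper opens to 85 mm and grips with 20 to 120 N. Pads are 22 mm wide; open, the fingers measure 114 mm over their backs; the gripper's body (76 mm by 85 mm) begins 54 mm behind the grasp point. The pads swing forward as they close: fully open they stand 13 mm farther back than shut.
Start: joints at [1.095, 0.053, 1.613, -0, 1.476, -0.119], TCP at [0.218, 0.586, 0.25] pointing down, gripper open.
Joint ranges: [-3.01, 3.01], [-1.01, 2.22], [0.06, 2.58], [-1.02, 4.17], [0.09, 2.62], [-3.14, 3.14]. Speed limits (rad/s): [2.57, 2.57, 3.14, 3.14, 3.14, 3.14].

## Interface

Orientations are given as a unit quaternion [w, x, y, z].
In Python, from plant import manip gives the robot as it stands. The module is installed in compiled form; this text tells all that it offers.
- The arm moves only by the tool move_arm, never from a script. Its argument "rows" is a list of rows, each a list of 7 numbers: the shift along the tool's x, y, z in cm, then the turn, a rotation vector about the tool's x, y, z in degrees, then the opening, from -1 (shut) to 1 (fully open). In form: [[tx, ty, tz, ax, ay, az, jaw], ...]. A call has 1 to 20 rows; each row shifts and turns the commanded pose from where the row before left it, along the tool's axes as they then stand; what a row does not reach is not made up. A row lasts 1/12 s, in which the tool goes at most 41.7 mm and 7.16 degrees, less where a joint would pass 70% of its speed; a pose out of reach is approached as far as the arm can. A call is refused whole if a number of a shift passes 4.17 or a number of a turn 7.16, either way. A call with a gripper value outside its range is refused whole. The fingers move at their own pace and stop on an object; the grip force is fixed at half the most. Time passes only in rows, so rows that do not move let the fingers close. It gives the time, the measured TCP pose, the force, the opening and the grip force at its end, in the units of the state.
- manip.state(): the state, without advancing time (a new reading comes with each control period).
- manip.grab_frame(name): name is "scene" or "top" or "wrist"; returns a dict with "img" (420x560x3 uint8, blue, green, red), "mtx" (3x3 intrinsics, pixels), "R" (3x3) and "t" (3): a world point X has camera coordinates R X + t. Camera axes: x right, y down, z forward; pixel columns grow to the right and rows downward; lengths in m; the calibration is good to about 2 mm. A picture is of the moment at which its call begins. There is no depth.
- manip.job_done(): hands the job in; it is judged then, once.
The state is a dict: "time": time; "joint_pos": joint angles; "joint_vel": joint speeds; "joint_efforts": joint torques, N m; "tool_pos": TCP position; "tool_rot": TCP orientation; "contact_force": force on the tool from outside, world axes, zero at the start; "ft_torque": the same for the moment, N m; "gripper_width": opening from 0.0 (shut) to 1.0 (fully open); "grasp_force": force on a finger pad.
Only numpy, scipy, OpenCV 4.12 (cv2) and the standard library are available. Lean on these libraries where they do the work, as an engineer would, in place of code of your own. Each camera call takes 0.05 s, during which the arm holds its last target. There are 200 camera calls.

## Working session

There is one attempt and no reset: what is moved stays moved. The work goes in short steps, Python scripts to look and compute and a tool call to move; the robot and the scene stay as the last step left them, time stands still between calls to the robot, and variables do not carry over. Pictures are saved under pics/ and viewed, at most 10 in all, crops included, and the job is handed in when it is done.

Besides the shell and the picture viewer there is one more tool, called by a JSON object that holds its "method" and its "body", one argument or row to a line. move_arm: Moves the arm, as the interface text tells. Its arguments: {"type":"object","properties":{"rows":{"type":"array","items":{"type":"array","items":{"type":"number"}}}},"required":["rows"]}

```bash
mkdir -p pics
cat > h.py <<'E'
import numpy as np, cv2
from plant import manip
def ray(f,px):
    d=np.linalg.inv(f["mtx"])@np.array([px[0],px[1],1.]); R=f["R"]
    return -R.T@f["t"], R.T@d/np.linalg.norm(d)
def onz(f,px,z):
    o,d=ray(f,px); return o+d*(z-o[2])/d[2]
def tri(obs):
    A=np.zeros((3,3));b=np.zeros(3)
    for f,p in obs:
        o,d=ray(f,p);M=np.eye(3)-np.outer(d,d);A+=M;b+=M@o
    X=np.linalg.solve(A,b); return X,[np.linalg.norm(proj(f,X)-p) for f,p in obs]
def proj(f,X):
    c=f["R"]@np.array(X)+f["t"];u=f["mtx"]@c;return u[:2]/u[2]
def red(img):
    h=cv2.cvtColor(img,cv2.COLOR_BGR2HSV)
    return (((h[...,0]<7)|(h[...,0]>173))&(h[...,1]>130)&(h[...,2]>60)).astype(np.uint8)*255
E
python3 - <<'E'
from h import *
import pickle
fs={n:manip.grab_frame(n) for n in("scene","top","wrist")}
pickle.dump(fs,open("f0.pkl","wb"))
cv2.imwrite("pics/a.png",np.vstack([np.hstack([cv2.resize(fs["scene"]["img"],(400,300)),cv2.resize(fs["wrist"]["img"],(400,300))]),np.zeros((1,800,3),np.uint8)]))
cv2.imwrite("pics/s.png",fs["scene"]["img"]);cv2.imwrite("pics/t.png",fs["top"]["img"])
for n in fs:
    print(n,-fs[n]["R"].T@fs[n]["t"],fs[n]["mtx"][0,0])
    k,l,s,c=cv2.connectedComponentsWithStats(red(fs[n]["img"]))
    for i in range(1,k):
        if s[i,4]>30: print(s[i],c[i])
print(manip.state(),manip.tip_reach)
E
```

```text
scene [ 0.49601473 -0.23027581  0.87877214] 396.3708064358276
[ 4  0 18  4 34] [11.91176471  0.82352941]
[142  50  13  21 146] [147.7260274   59.40410959]
[219  67  26  47 919] [232.2437432   89.46028292]
[128  98  20  26  86] [136.80232558 109.75581395]
[132 100  28  28 105] [147.17142857 114.47619048]
[254 185  22  23 224] [265.01339286 196.34821429]
[254 220  10  29 215] [258.00930233 233.81860465]
[  0 240  59  82 469] [ 23.33901919 281.01492537]
[  6 269  56  60 213] [ 24.27230047 292.87793427]
[  169   271   114   149 14612] [229.76697235 347.01813578]
[ 77 277  39  22 307] [ 96.72638436 284.29967427]
[119 313   5  11  33] [121.33333333 317.90909091]
[ 81 329  25  17 104] [ 93.05769231 337.59615385]
[  27  330   56   41 1248] [ 52.6786859  348.99679487]
top [-0.00537578 -0.02988499  0.83044358] 445.507338095121
[  0 168  24  69 730] [  7.62191781 206.27260274]
[  20  198   38   60 1086] [ 39.18324125 230.68692449]
[250 203  20  28 283] [259.32155477 216.89045936]
[288 228  34  20 401] [304.26683292 237.59351621]
[    0   235    99   185 10980] [ 34.05327869 348.3287796 ]
[  306
[... 241 characters left out ...]
pos': array([ 1.09500409e+00,  5.32048310e-02,  1.61396098e+00, -1.07862058e-05,
        1.47599301e+00, -1.19009430e-01]), 'joint_vel': array([-0.00100647, -0.00351531, -0.00414593, -0.00013065,  0.00148688,
       -0.00076756]), 'joint_efforts': array([ 6.44574902e-04, -3.94238949e+01, -3.70723808e+01, -1.17627760e-04,
        4.61187898e-03, -2.51518298e-05]), 'tool_pos': array([0.21808982, 0.58523743, 0.24935617]), 'tool_rot': array([-2.24338753e-04,  1.77446176e-01,  9.84130195e-01, -7.50279732e-04]), 'contact_force': array([-0.54464942,  0.24884053, -0.25648496]), 'ft_torque': array([ 0.02905541, -0.00445801,  0.03644641]), 'grasp_force': 0.0, 'gripper_width': 0.9996935866897786} 0.019
```

View pics/s.png

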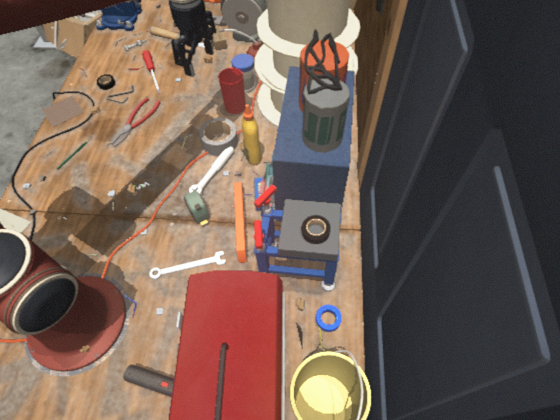

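View pics/t.png

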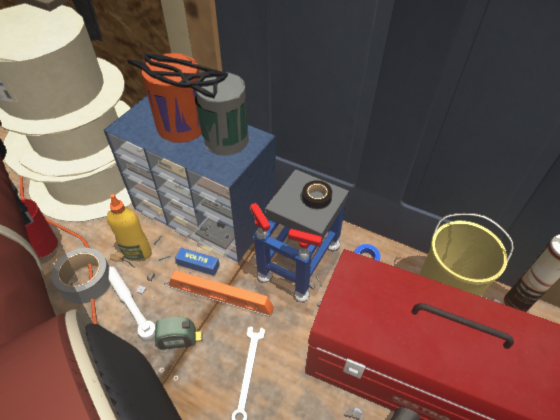

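The scene view has the left handle at (265,196) and the right at (258,234). The top view has them at (259,217) and (304,238). The black tape on the plate is at scene (315,229) and top (317,194). The look-alikes are the red screwdriver, the red cup, the grey tape and the blue tape, none of which are on the stand. Next I measure.

Run:
```python
from h import *
import pickle
fs=pickle.load(open("f0.pkl","rb"));S,T=fs["scene"],fs["top"]
# plate top corners & others by hand
for n,f in(("s",S),("t",T)):
    k,l,s,c=cv2.connectedComponentsWithStats(red(f["img"]))
    for i in range(1,k):
        if (n=="s" and s[i,0]==254) or (n=="t" and s[i,0] in(250,288)):
            cn=cv2.findContours((l==i).astype(np.uint8),0,2)[0][0]
            print(n,c[i],cv2.boxPoints(cv2.minAreaRect(cn)).round(1).tolist())
for nm,a,b in[("L",(265,196.3),(259.3,216.9)),("R",(258,233.8),(304.3,237.6)),("tape",(315,229),(317,194)),("canL grey top",(325,100),(225,95)),("cabinet front R top corner",(274,163),(237,165))]:
    print(nm,tri([(S,a),(T,b)]))
for nm,px in[("tbox s corner lt",(188,275)),("tbox s corner rt",(281,270))]: print(nm,[onz(S,px,z).round(3) for z in(0.1,.15,.2,.25)])
for nm,px in[("tbox t near-left",(313,333)),("tbox t far-left",(340,255))]: print(nm,[onz(T,px,z).round(3) for z in(0.1,.15,.2,.25)])
o=[]
for n,f,(x0,y0,x1,y1) in(("s",S,(220,160,370,300)),("t",T,(225,150,365,310))):
    o.append(cv2.resize(f["img"][y0:y1,x0:x1],(400,400),interpolation=cv2.INTER_CUBIC))
cv2.imwrite("pics/crop.png",np.hstack(o))
```

```text
s [265.01339286 196.34821429] [[252.5, 202.5], [272.0, 183.0], [280.0, 191.0], [260.5, 210.5]]
s [258.00930233 233.81860465] [[254.0, 220.0], [263.0, 220.0], [263.0, 248.0], [254.0, 248.0]]
t [259.32155477 216.89045936] [[246.60000610351562, 206.1999969482422], [257.3999938964844, 200.8000030517578], [270.79998779296875, 227.60000610351562], [260.0, 233.0]]
t [304.26683292 237.59351621] [[285.29998779296875, 242.8000030517578], [289.1000061035156, 227.5], [322.29998779296875, 235.8000030517578], [318.5, 251.10000610351562]]
L (array([0.41377702, 0.22298342, 0.20984132]), [np.float64(0.36962891620993676), np.float64(0.42681248339464717)])
R (array([0.40915873, 0.13310573, 0.21182956]), [np.float64(0.7267399556597011), np.float64(0.8183455563200562)])
tape (array([0.51844827, 0.15774379, 0.20073305]), [np.float64(0.5922510657878265), np.float64(0.6187129783562701)])
canL grey top (array([0.52231519, 0.34689225, 0.35706083]), [np.float64(1.2310195309163918), np.float64(1.3372941305926047)])
cabinet front R top corner (array([0.43441287, 0.26600524, 0.28581259]), [np.float64(6.449857975859372), np.float64(7.420531610995972)])
tbox s corner lt [array([0.258, 0.086, 0.1  ]), array([0.273, 0.066, 0.15 ]), array([0.288, 0.046, 0.2  ]), array([0.304, 0.025, 0.25 ])]
tbox s corner rt [array([0.454, 0.112, 0.1  ]), array([0.456, 0.09 , 0.15 ]), array([0.459, 0.068, 0.2  ]), array([0.462, 0.046, 0.25 ])]
tbox t near-left [array([0.307, 0.061, 0.1  ]), array([0.286, 0.055, 0.15 ]), array([0.264, 0.048, 0.2  ]), array([0.243, 0.042, 0.25 ])]
tbox t far-left [array([0.478, 0.081, 0.1  ]), array([0.445, 0.073, 0.15 ]), array([0.412, 0.066, 0.2  ]), array([0.379, 0.058, 0.25 ])]
```

View pics/crop.png

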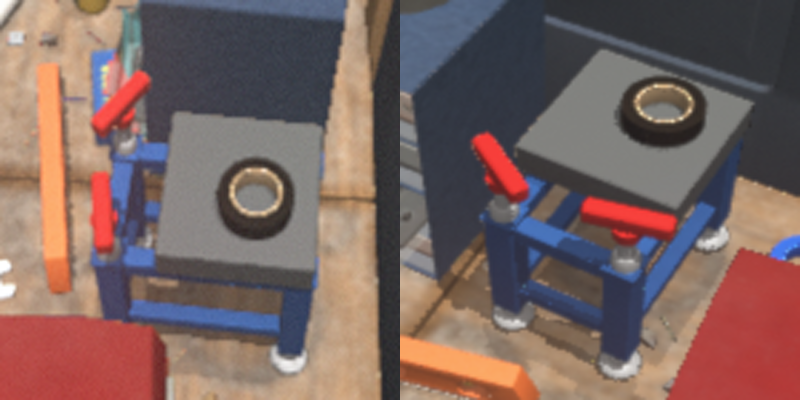

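The close crop shows both red T-handles, the left bar slanting and the right bar roughly across. The tape is on the plate at crop (255,190). Next I get the bar directions and the cabinet corner height, for clearance.

Run:
```python
from h import *
import pickle
fs=pickle.load(open("f0.pkl","rb"));S,T=fs["scene"],fs["top"]
for n,f,p in[("L t",T,((252,203.5),(265.4,230.3))),("R t",T,((287.2,235.1),(320.4,243.4))),("L s",S,((256.5,206.5),(276,187))),("R s",S,((258.5,248),(258.5,220)))]:
    a,b=[onz(f,q,.214) for q in p];d=b-a
    print(n,((a+b)/2).round(4),np.degrees(np.arctan2(d[1],d[0])).round(1),np.linalg.norm(d).round(4))
for z in(.2,.22,.24,.26,.28,.3):
    X=onz(T,(237,166),z);print(z,X.round(3),proj(S,X).round(0))
g=S["img"][100:215,300].astype(int); print([(i+100,g[i].tolist()) for i in range(0,115,6)])
print([(y,[int(v) for v in S["img"][y,285]]) for y in range(120,212,5)])
def z3(q):
    from scipy.spatial.transform import Rotation as R
    return R.from_quat(np.roll(q,-1)).as_matrix().round(3).tolist()
print(z3(manip.state()["tool_rot"]))
```

```text
L t [0.4105 0.222  0.214 ] -129.7 0.065
R t [0.4034 0.1307 0.214 ] -79.5 0.0583
L s [0.4174 0.2205 0.214 ] 55.3 0.0613
R s [0.4107 0.1337 0.214 ] 96.3 0.0614
0.2 [0.511 0.327 0.2  ] [314. 162.]
0.22 [0.495 0.316 0.22 ] [307. 160.]
0.24 [0.479 0.305 0.24 ] [299. 158.]
0.26 [0.462 0.293 0.26 ] [291. 155.]
0.28 [0.446 0.282 0.28 ] [282. 153.]
0.3 [0.429 0.271 0.3  ] [273. 150.]
[(100, [52, 66, 117]), (106, [60, 71, 120]), (112, [133, 107, 93]), (118, [135, 109, 95]), (124, [136, 109, 96]), (130, [129, 102, 92]), (136, [132, 106, 94]), (142, [138, 111, 98]), (148, [142, 115, 101]), (154, [141, 113, 99]), (160, [139, 109, 96]), (166, [71, 65, 59]), (172, [75, 66, 63]), (178, [75, 64, 62]), (184, [75, 66, 64]), (190, [70, 62, 59]), (196, [76, 66, 66]), (202, [133, 135, 136]), (208, [132, 135, 136]), (214, [133, 135, 139])]
[(120, [131, 108, 95]), (125, [134, 107, 94]), (130, [133, 107, 96]), (135, [135, 109, 97]), (140, [132, 108, 97]), (145, [135, 112, 102]), (150, [131, 107, 96]), (155, [138, 112, 101]), (160, [131, 107, 98]), (165, [76, 71, 69]), (170, [77, 67, 68]), (175, [78, 69, 70]), (180, [78, 67, 70]), (185, [77, 66, 71]), (190, [77, 68, 71]), (195, [76, 65, 68]), (200, [118, 120, 128]), (205, [131, 134, 139]), (210, [131, 134, 139])]
[[-0.937, 0.349, -0.001], [0.349, 0.937, -0.001], [0.0, -0.002, -1.0]]
```

{"method": "move_arm", "body": {
  "rows": [
    [0,0,-3.5,0,0,0,0],
    [0,0,-3.5,0,0,0,0],
    [0,0,-3.5,0,0,0,0],
    [-2.5,-3,0,0,0,0,0],
    [-2.5,-3,0,0,0,0,0],
    [-2.5,-3,0,0,0,0,0],
    [-2.5,-3,0,0,0,0,0],
    [-2.5,-3,0,0,0,0,0],
    [-2.5,-3,0,0,0,0,0],
    [-2.5,-3,0,0,0,0,0],
    [-2.5,-3,0,0,0,0,0],
    [-2.5,-3,0,0,0,0,0],
    [-2.5,-3,0,0,0,0,0],
    [-2.5,-3,0,0,0,0,0],
    [0,0,0,0,0,0,0],
    [0,0,0,0,0,0,0]
  ]
}}

```text
time: 1.48
tool_pos: [0.3612, 0.1787, 0.3551]
tool_rot: [-0.0, 0.18, 0.984, 0.0]
contact_force: [0.1, 1.0, 0.6]
gripper_width: 0.498
grasp_force: 0.0
```

Run:
```python
from h import *
import pickle
f=manip.grab_frame("wrist");pickle.dump(f,open("w1.pkl","wb"));cv2.imwrite("pics/w1.png",f["img"])
s=manip.state();print(s["time"],s["tool_pos"],s["gripper_width"],s["joint_pos"],s["contact_force"])
k,l,st,c=cv2.connectedComponentsWithStats(red(f["img"]))
for i in range(1,k):
    if st[i,4]>100:
        cn=cv2.findContours((l==i).astype(np.uint8),0,2)[0][0]
        print(st[i],c[i].round(1),cv2.boxPoints(cv2.minAreaRect(cn)).round(1).tolist())
```

```text
1.5333 [0.36081046 0.17987394 0.35512729] 0.4974677797876061 [ 2.77042345e-01 -5.44662779e-01  1.93887749e+00  5.03487086e-04
  1.74755744e+00 -9.34630572e-01] [0.31017739 0.45093982 0.28892459]
[   0    0  125   40 2988] [56.5 15.9] [[-0.0, 0.0], [124.0, 0.0], [124.0, 39.0], [0.0, 39.0]]
[    0   136   241   251 32715] [105.3 246.8] [[-67.5999984741211, 246.6999969482422], [182.8000030517578, 125.19999694824219], [250.8000030517578, 265.20001220703125], [0.4000000059604645, 386.70001220703125]]
[ 317  219   66   31 1205] [349.5 234. ] [[315.6000061035156, 236.10000610351562], [321.0, 212.89999389648438], [385.1000061035156, 228.0], [379.6000061035156, 251.10000610351562]]
[238 243  47  39 965] [259.4 259.9] [[227.3000030517578, 260.3999938964844], [276.20001220703125, 234.89999389648438], [287.20001220703125, 256.1000061035156], [238.3000030517578, 281.6000061035156]]
```

View pics/w1.png

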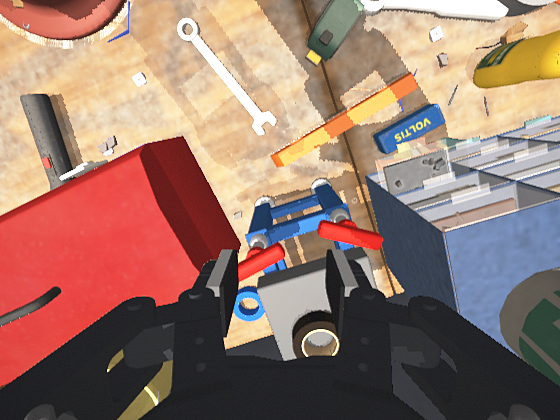

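The wrist view has the left handle at (350,234) and the right at (259,260), partly behind a finger. The cabinet's near top corner is at about (370,178).

Run:
```python
from h import *
import pickle
fs=pickle.load(open("f0.pkl","rb"));S,T=fs["scene"],fs["top"];W=pickle.load(open("w1.pkl","rb"))
print("corner",tri([(S,(275,162)),(W,(369,178))]),tri([(T,(237,168)),(W,(369,178))]))
print("back edge pt",[onz(W,(430,305),z).round(3) for z in(.24,.27)],[onz(W,(369,178),z).round(3) for z in(.2,.24,.27)])
print("L",tri([(S,(265,196.3)),(T,(259.3,216.9)),(W,(350,234))]));print("R",tri([(S,(258,233.8)),(T,(304.3,237.6)),(W,(259.4,259.5))]))
for p in [((318.3,224.5),(382.4,239.5)),((233,271),(282,245.5))]:
    a,b=[onz(W,q,.217) for q in p];d=b-a;print(((a+b)/2).round(4),np.degrees(np.arctan2(d[1],d[0])).round(1),np.linalg.norm(d).round(4))
print("tbox edge",[onz(W,p,.15).round(3) for p in((240,250),(150,150),(183,136))])
print("tape",tri([(S,(315,229)),(T,(317,194)),(W,(319,341))]))
```

```text
corner (array([0.39933453, 0.27317324, 0.22614827]), [np.float64(18.016584330792703), np.float64(45.783916119538695)]) (array([0.31521979, 0.2050203 , 0.42803611]), [np.float64(8.613193035271777), np.float64(65.04811599510458)])
back edge pt [array([0.487, 0.267, 0.24 ]), array([0.463, 0.259, 0.27 ])] [array([0.373, 0.257, 0.2  ]), array([0.362, 0.25 , 0.24 ]), array([0.353, 0.244, 0.27 ])]
L (array([0.41409588, 0.22407833, 0.20871454]), [np.float64(0.256007122117473), np.float64(0.7500736155586225), np.float64(1.0158981768211537)])
R (array([0.40996074, 0.13600537, 0.20718902]), [np.float64(0.7294365359929675), np.float64(1.9618444865816014), np.float64(2.571744183570735)])
[0.409  0.2254 0.217 ] 55.5 0.0587
[0.4034 0.1393 0.217 ] 98.6 0.0512
tbox edge [array([0.415, 0.109, 0.15 ]), array([0.28 , 0.066, 0.15 ]), array([0.279, 0.103, 0.15 ])]
tape (array([0.51936369, 0.15890143, 0.19973175]), [np.float64(0.4139543580536812), np.float64(1.0288633468020776), np.float64(1.5261152786039798)])
```

Run:
```python
from h import *
import pickle
fs=pickle.load(open("f0.pkl","rb"));S,T=fs["scene"],fs["top"];W=pickle.load(open("w1.pkl","rb"))
print("corner",tri([(S,(275,162)),(W,(447,238)),(T,(237,168))]),onz(W,(370,178),0),onz(T,(240,250),0))
print(onz(W,(430,305),.0),[onz(W,(447,238),z) for z in(.22,.24,.26)])
cv2.imwrite("pics/w1c.png",cv2.resize(W["img"][150:330,330:560],(690,540)))
```

```text
corner (array([0.43162276, 0.28028426, 0.26640175]), [np.float64(4.513673351085919), np.float64(20.447167055826622), np.float64(9.485958047251824)]) [0.42994623 0.29682399 0.        ] [0.45256028 0.29994835 0.        ]
[0.67999472 0.33097208 0.        ] [array([0.4426616 , 0.30205162, 0.22      ]), array([0.43123352, 0.29448536, 0.24      ]), array([0.41980544, 0.28691911, 0.26      ])]
```

View pics/w1c.png

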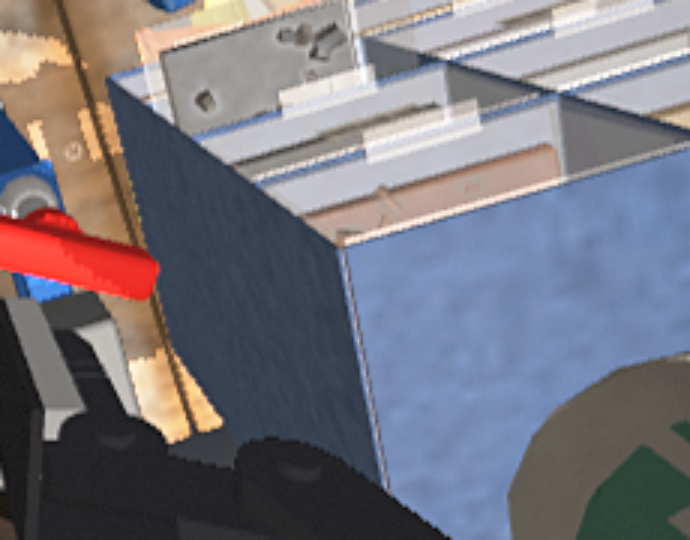

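The cabinet's side is at y≈0.297 and its top at about 0.23, so the gripper body clears it. I go to the left handle with the jaws shut and probe its height.

{"method": "move_arm", "body": {
  "rows": [
    [-1.6,2.9,2,0,0,0,-1],
    [-1.6,2.9,2,0,0,0,-1],
    [0,0,3,0,0,-6.6,-1],
    [0,0,2.5,0,0,-6.6,-1],
    [0,0,0.5,0,0,-6.6,-1],
    [0,0,0,0,0,-6.6,-1],
    [0,0,0,0,0,-6.6,-1],
    [0,0,0,0,0,-6.6,-1],
    [0,0,0,0,0,-6.6,-1],
    [0,0,0,0,0,-6.6,-1],
    [0,0,0,0,0,-6.6,-1],
    [0,0,0,0,0,-6.6,-1],
    [0,0,0,0,0,-6.6,-1],
    [0,0,0,0,0,0,-1],
    [0,0,0,0,0,0,-1]
  ]
}}

```text
time: 2.78
tool_pos: [0.4103, 0.2249, 0.2551]
tool_rot: [-0.0, -0.44, 0.898, 0.0]
contact_force: [0.3, -0.4, -0.6]
gripper_width: 0.003
grasp_force: 0.0
```

```bash
cat > st.py <<'E'
from h import *
import sys
from scipy.spatial.transform import Rotation as Ro
n=int(sys.argv[1]) if len(sys.argv)>1 else 1
F=[];P=[]
for i in range(n):
    f=manip.grab_frame("wrist");s=manip.state();F.append(s["contact_force"]);P.append(s["tool_pos"])
M=Ro.from_quat(np.roll(s["tool_rot"],-1)).as_matrix()
print("t",round(s["time"],2),"P",(np.mean(P,0)*1000).round(2),"F",np.mean(F,0).round(2),"sd",np.std(F,0).round(2),"T",s["ft_torque"].round(2),"xang",np.degrees(np.arctan2(M[1,0],M[0,0])).round(1),"w",round(s["gripper_width"],3),"g",round(s["grasp_force"],1),"j6",s["joint_pos"][5].round(2))
E
python3 st.py 4
python3 - <<'E'
from h import *
f=manip.grab_frame("wrist");cv2.imwrite("pics/w2.png",f["img"])
for n in("scene","wrist"):
  f=manip.grab_frame(n)
  k,l,st,c=cv2.connectedComponentsWithStats(red(f["img"]))
  for i in range(1,k):
    if st[i,4]>100: print(n,st[i],c[i].round(1))
E
```

```text
t 2.98 P [410.56 224.31 255.19] F [0.53 0.13 0.09] sd [0.64 0.23 0.11] T [-0.04  0.05  0.  ] xang -127.9 w 0.001 g 0.0 j6 -2.14
scene [    0    21   278   102 13388] [125.8  71.8]
scene [   0  154   58   47 1426] [ 29.5 175.6]
scene [254 186  22  22 214] [264.8 196.9]
scene [   0  203   50   99 1751] [ 24.8 244.8]
scene [254 220  10  29 217] [258.  233.9]
scene [  169   271   114   149 14592] [229.7 346.9]
scene [116 294   9  30 103] [120.7 308.8]
scene [  0 304  39   5 103] [ 17.9 305.5]
scene [  26  317   57   54 1162] [ 51.8 348.5]
wrist [    9     0   246   161 17295] [141.3  50.7]
wrist [ 262  197   33   59 1380] [276.9 224.3]
wrist [542 352  18  42 493] [552.5 372. ]
```

View pics/w2.png

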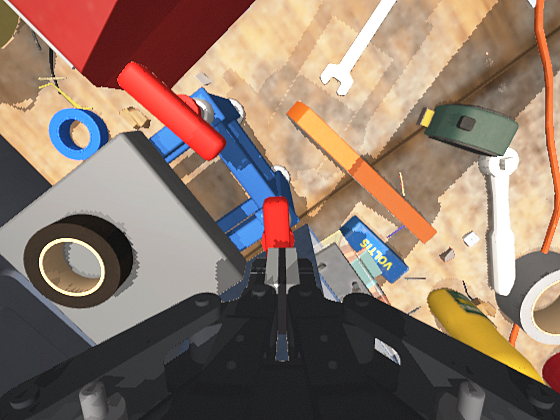

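The wrist view has the left bar at (277,224) under the shut tips at (281,248), so it is about 2 mm off the tool's centre line. The right bar runs from (128,75) to (213,148). I refine both axes from this view.

Run:
```python
from h import *
f=manip.grab_frame("wrist");h=f["img"]
m=red(h);hh=cv2.cvtColor(h,cv2.COLOR_BGR2HSV)[...,2]
sub=m[180:260,255:300];
for r in(198,202,210,220,230,240): 
    c=np.where(m[r,255:300])[0]+255;v=[int(x) for x in hh[r,c[::4]]] if len(c) else 0;print(r,(c.min(),c.max(),v) if len(c) else None)
a=onz(f,(276,199),.218);print("L near end",a, "col280",onz(f,(280.5,199),.218))
# R bar: bright top face
k=((m>0)&(hh>200)).astype(np.uint8);k[:,:110]=0;k[170:]=0;k[:60]=0
n,l,s,c=cv2.connectedComponentsWithStats(k)
for i in range(1,n):
    if s[i,4]>80:
        b=cv2.minAreaRect(cv2.findContours((l==i).astype(np.uint8),0,2)[0][0]);print(s[i],b)
        bp=cv2.boxPoints(b);P=[onz(f,p,.218) for p in bp];print(np.round(P,4).tolist())
        print("ctr",onz(f,b[0],.218).round(4))
```

```text
198 (np.int64(268), np.int64(286), [170, 176, 173, 169, 148])
202 (np.int64(265), np.int64(288), [170, 233, 232, 139, 250, 213])
210 (np.int64(264), np.int64(288), [243, 254, 255, 255, 255, 254, 223])
220 (np.int64(265), np.int64(289), [255, 255, 255, 255, 255, 254, 171])
230 (np.int64(265), np.int64(291), [205, 254, 255, 255, 255, 254, 215])
240 (np.int64(262), np.int64(294), [255, 222, 254, 255, 255, 252, 254, 141, 201])
L near end [0.39581301 0.1993647  0.218     ] col280 [0.39395496 0.20080959 0.218     ]
[ 118   62  105   99 3306] ((169.6602325439453, 111.54420471191406), (125.6910400390625, 27.724872589111328), 41.987213134765625)
[[0.4204, 0.1066, 0.218], [0.407, 0.1056, 0.218], [0.3979, 0.1614, 0.218], [0.412, 0.1635, 0.218]]
ctr [0.4094 0.1333 0.218 ]
[178  95  21  19 148] ((189.99095153808594, 101.80996704101562), (26.90690803527832, 6.995796203613281), 42.273685455322266)
[[0.4013, 0.1302, 0.218], [0.3979, 0.1299, 0.218], [0.3959, 0.1419, 0.218], [0.3993, 0.1422, 0.218]]
ctr [0.3986 0.136  0.218 ]
```

{"method": "move_arm", "body": {
  "rows": [
    [-0.15,-0.25,0.6,0,0,0,-1],
    [0,0,0.5,0,0,0,-1],
    [0,0,0.1,0,0,0,-1],
    [0,0,0.0,0,0,0,-1]
  ]
}}

```text
time: 3.52
tool_pos: [0.4134, 0.2229, 0.2422]
tool_rot: [-0.001, -0.439, 0.898, 0.0]
contact_force: [-0.6, -0.0, -0.2]
gripper_width: 0.0
grasp_force: 0.0
```

```bash
python3 st.py 3
```

```text
t 3.67 P [413.76 223.09 243.01] F [-0.34  0.04 -0.05] sd [0.76 0.21 0.14] T [-0.   -0.    0.03] xang -127.8 w 0.001 g 0.0 j6 -2.14
```

{"method": "move_arm", "body": {
  "rows": [
    [0,0,0.05,0,0,0,-1],
    [0,0,0.05,0,0,0,-1],
    [0,0,0,0,0,0,-1]
  ]
}}

```text
time: 3.92
tool_pos: [0.4139, 0.2232, 0.2424]
tool_rot: [0.0, -0.44, 0.898, 0.0]
contact_force: [0.6, 0.1, 0.3]
gripper_width: 0.002
grasp_force: 0.0
```

{"method": "move_arm", "body": {
  "rows": [
    [0,0,0.05,0,0,0,-1],
    [0,0,0,0,0,0,-1]
  ]
}}

```text
time: 4.08
tool_pos: [0.4138, 0.2232, 0.2418]
tool_rot: [0.0, -0.44, 0.898, 0.0]
contact_force: [-0.1, 0.2, -0.1]
gripper_width: 0.001
grasp_force: 0.0
```

{"method": "move_arm", "body": {
  "rows": [
    [0,0,0.05,0,0,0,-1],
    [0,0,0,0,0,0,-1]
  ]
}}

```text
time: 4.25
tool_pos: [0.4138, 0.2232, 0.2412]
tool_rot: [-0.0, -0.44, 0.898, 0.0]
contact_force: [0.1, -0.4, -0.5]
gripper_width: -0.001
grasp_force: 0.0
```

{"method": "move_arm", "body": {
  "rows": [
    [0,0,0.05,0,0,0,-1],
    [0,0,0,0,0,0,-1]
  ]
}}

```text
time: 4.42
tool_pos: [0.4138, 0.2232, 0.2407]
tool_rot: [-0.0, -0.44, 0.898, 0.0]
contact_force: [0.3, -0.2, 0.0]
gripper_width: 0.002
grasp_force: 0.0
```

{"method": "move_arm", "body": {
  "rows": [
    [0,0,0.1,0,0,0,-1],
    [0,0,0,0,0,0,-1]
  ]
}}

```text
time: 4.58
tool_pos: [0.4138, 0.2232, 0.2396]
tool_rot: [-0.0, -0.44, 0.898, 0.0]
contact_force: [-0.2, 0.4, -0.3]
gripper_width: 0.001
grasp_force: 0.0
```

{"method": "move_arm", "body": {
  "rows": [
    [0,0,0.05,0,0,0,-1],
    [0,0,0,0,0,0,-1]
  ]
}}

```text
time: 4.75
tool_pos: [0.4138, 0.2232, 0.2392]
tool_rot: [-0.0, -0.44, 0.898, 0.0]
contact_force: [-1.0, 0.4, 0.5]
gripper_width: -0.003
grasp_force: 0.0
```

{"method": "move_arm", "body": {
  "rows": [
    [0,0,0.05,0,0,0,-1],
    [0,0,0,0,0,0,-1]
  ]
}}

```text
time: 4.92
tool_pos: [0.4138, 0.2232, 0.2387]
tool_rot: [-0.0, -0.44, 0.898, 0.0]
contact_force: [-0.8, 0.6, -1.3]
gripper_width: -0.0
grasp_force: 0.0
```

{"method": "move_arm", "body": {
  "rows": [
    [0,0,0.05,0,0,0,-1],
    [0,0,0,0,0,0,-1]
  ]
}}

```text
time: 5.08
tool_pos: [0.4138, 0.2232, 0.2382]
tool_rot: [-0.0, -0.44, 0.898, -0.0]
contact_force: [-0.2, -0.4, 0.3]
gripper_width: 0.002
grasp_force: 0.0
```

{"method": "move_arm", "body": {
  "rows": [
    [0,0,0.05,0,0,0,-1],
    [0,0,0,0,0,0,-1]
  ]
}}

```text
time: 5.25
tool_pos: [0.4138, 0.2232, 0.2377]
tool_rot: [-0.0, -0.44, 0.898, 0.0]
contact_force: [0.3, 0.7, -1.2]
gripper_width: 0.001
grasp_force: 0.0
```

{"method": "move_arm", "body": {
  "rows": [
    [0,0,0.05,0,0,0,-1],
    [0,0,0,0,0,0,-1]
  ]
}}

```text
time: 5.42
tool_pos: [0.4138, 0.2232, 0.2372]
tool_rot: [-0.0, -0.44, 0.898, -0.0]
contact_force: [0.2, -0.0, -0.2]
gripper_width: -0.002
grasp_force: 0.0
```

{"method": "move_arm", "body": {
  "rows": [
    [0,0,0.1,0,0,0,-1],
    [0,0,0,0,0,0,-1]
  ]
}}

```text
time: 5.58
tool_pos: [0.4139, 0.2234, 0.2368]
tool_rot: [0.0, -0.44, 0.898, 0.0]
contact_force: [-1.3, 0.1, 2.9]
gripper_width: -0.002
grasp_force: 1.1
```

{"method": "move_arm", "body": {
  "rows": [
    [0,0,0.05,0,0,0,-1],
    [0,0,0,0,0,0,-1]
  ]
}}

```text
time: 5.75
tool_pos: [0.414, 0.2235, 0.2366]
tool_rot: [0.0, -0.44, 0.898, 0.0]
contact_force: [-3.2, 0.5, 5.4]
gripper_width: 0.004
grasp_force: 2.5
```

{"method": "move_arm", "body": {
  "rows": [
    [0,0,0.05,0,0,0,-1],
    [0,0,0,0,0,0,-1]
  ]
}}

```text
time: 5.92
tool_pos: [0.4139, 0.2236, 0.2365]
tool_rot: [0.001, -0.44, 0.898, 0.0]
contact_force: [-3.5, 1.2, 6.9]
gripper_width: -0.001
grasp_force: 3.3
```

{"method": "move_arm", "body": {
  "rows": [
    [0,0,0.05,0,0,0,-1],
    [0,0,0,0,0,0,-1]
  ]
}}

```text
time: 6.08
tool_pos: [0.414, 0.2238, 0.2364]
tool_rot: [0.001, -0.44, 0.898, 0.001]
contact_force: [-4.7, 1.5, 8.6]
gripper_width: 0.0
grasp_force: 4.0
```

```bash
python3 st.py 3
```

```text
t 6.23 P [413.98 223.74 236.4 ] F [-4.13  1.24  7.82] sd [0.59 0.24 0.06] T [0.17 0.64 0.02] xang -127.8 w 0.002 g 4.0 j6 -2.14
```

{"method": "move_arm", "body": {
  "rows": [
    [0,0,-1.0,0,0,0,-1],
    [2.5,-1.73,0,0,0,0,-1],
    [2.5,-1.73,0,0,0,0,-1],
    [2.42,-1.73,0,0,0,0,-1],
    [0,0,0.4,0,0,0,-1],
    [0,0,0.4,0,0,0,-1],
    [0,0,0,0,0,0,-1],
    [0,0,0,0,0,0,-1]
  ]
}}

```text
time: 6.9
tool_pos: [0.4095, 0.1327, 0.2381]
tool_rot: [-0.0, -0.44, 0.898, -0.001]
contact_force: [-3.5, -3.6, 6.4]
gripper_width: 0.001
grasp_force: 3.4
```

{"method": "move_arm", "body": {
  "rows": [
    [0,0,0.05,0,0,0,-1],
    [0,0,0,0,0,0,-1]
  ]
}}

```text
time: 7.07
tool_pos: [0.4095, 0.1329, 0.238]
tool_rot: [-0.0, -0.44, 0.898, -0.001]
contact_force: [-3.7, -2.1, 8.3]
gripper_width: -0.0
grasp_force: 4.2
```

{"method": "move_arm", "body": {
  "rows": [
    [0,0,0.05,0,0,0,-1],
    [0,0,0,0,0,0,-1]
  ]
}}

```text
time: 7.23
tool_pos: [0.4095, 0.133, 0.2379]
tool_rot: [-0.0, -0.44, 0.898, -0.001]
contact_force: [-4.5, -2.7, 10.4]
gripper_width: -0.001
grasp_force: 5.0
```

{"method": "move_arm", "body": {
  "rows": [
    [0,0,0.05,0,0,0,-1],
    [0,0,0,0,0,0,-1]
  ]
}}

```text
time: 7.4
tool_pos: [0.4096, 0.1329, 0.2379]
tool_rot: [-0.0, -0.44, 0.898, -0.001]
contact_force: [-5.2, -3.5, 12.5]
gripper_width: -0.001
grasp_force: 5.8
```

{"method": "move_arm", "body": {
  "rows": [
    [0,0,0.05,0,0,0,-1],
    [0,0,0,0,0,0,-1]
  ]
}}

```text
time: 7.57
tool_pos: [0.4096, 0.1329, 0.2378]
tool_rot: [-0.0, -0.44, 0.898, -0.001]
contact_force: [-6.4, -3.5, 12.6]
gripper_width: 0.003
grasp_force: 6.6
```

{"method": "move_arm", "body": {
  "rows": [
    [0,0,0.05,0,0,0,-1],
    [0,0,0,0,0,0,-1]
  ]
}}

```text
time: 7.73
tool_pos: [0.4097, 0.1329, 0.2377]
tool_rot: [-0.0, -0.44, 0.898, -0.001]
contact_force: [-8.3, -4.1, 14.4]
gripper_width: 0.003
grasp_force: 7.5
```

{"method": "move_arm", "body": {
  "rows": [
    [0,0,0.05,0,0,0,-1],
    [0,0,0,0,0,0,-1]
  ]
}}

```text
time: 7.9
tool_pos: [0.4097, 0.1329, 0.2377]
tool_rot: [0.0, -0.44, 0.898, -0.001]
contact_force: [-8.1, -4.5, 17.2]
gripper_width: 0.002
grasp_force: 8.3
```

{"method": "move_arm", "body": {
  "rows": [
    [0,0,-1.5,0,0,0,-0.3],
    [0,0,-1.0,0,0,-6.7,-0.3],
    [0,0,0,0,0,-6.7,-0.3],
    [0,0,0,0,0,-6.7,-0.3],
    [0,0,0,0,0,-6.7,-0.3],
    [0,0,0,0,0,-6.7,-0.3],
    [0,0,0,0,0,-6.7,-0.3],
    [0,0,0,0,0,-6.7,-0.3],
    [0,0,0,0,0,0,-0.3],
    [0,0,0,0,0,0,-0.3]
  ]
}}

```text
time: 8.73
tool_pos: [0.4082, 0.1395, 0.2583]
tool_rot: [0.002, 0.759, -0.651, 0.002]
contact_force: [-0.9, 0.2, 0.1]
gripper_width: 0.354
grasp_force: 0.0
```

```bash
python3 st.py 2
python3 - <<'E'
from h import *
f=manip.grab_frame("wrist");cv2.imwrite("pics/w3.png",f["img"][100:340,120:440])
m=red(f["img"])
for r in range(170,285,8):
    c=np.where(m[r,230:330])[0]+230;print(r,(c.min(),c.max()) if len(c) else None,end=" ")
E
```

```text
t 8.83 P [408.26 139.21 258.46] F [ 0.41 -0.78 -0.04] sd [0.07 0.43 0.25] T [-0.04 -0.   -0.04] xang -81.3 w 0.349 g 0.0 j6 -3.13
170 None 178 None 186 (np.int64(270), np.int64(290)) 194 (np.int64(268), np.int64(293)) 202 (np.int64(268), np.int64(293)) 210 (np.int64(268), np.int64(293)) 218 (np.int64(268), np.int64(293)) 226 (np.int64(265), np.int64(297)) 234 (np.int64(266), np.int64(296)) 242 (np.int64(270), np.int64(293)) 250 (np.int64(270), np.int64(293)) 258 (np.int64(270), np.int64(293)) 266 (np.int64(271), np.int64(293)) 274 (np.int64(271), np.int64(293)) 282 (np.int64(273), np.int64(291))
```

View pics/w3.png

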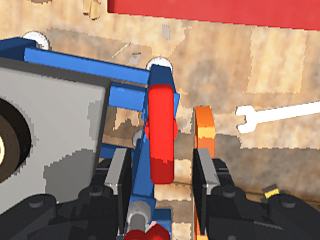

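The bar is centred between the open jaws, at about crop (160,125). Joint 6 is at its end stop, so I turn back a little and check the position.

{"method": "move_arm", "body": {
  "rows": [
    [0,0,0,0,0,4,-0.3],
    [0,0,0,0,0,0,-0.3],
    [0,0,0,0,0,0,-0.3]
  ]
}}

```text
time: 9.13
tool_pos: [0.4084, 0.1387, 0.2588]
tool_rot: [0.001, 0.736, -0.677, 0.002]
contact_force: [0.3, -0.6, 0.3]
gripper_width: 0.349
grasp_force: 0.0
```

```bash
python3 st.py 3
```

```text
t 9.28 P [408.39 138.75 258.79] F [ 0.26  0.26 -0.18] sd [0.31 0.36 0.68] T [ 0.02 -0.05 -0.01] xang -85.3 w 0.35 g 0.0 j6 -3.07
```

{"method": "move_arm", "body": {
  "rows": [
    [0.5,0,0.6,0,0,0,-0.3],
    [0,0,1.4,0,0,0,-0.3],
    [0,0,1.0,0,0,0,-0.3],
    [0,0,0.35,0,0,0,-0.3],
    [0,0,0,0,0,0,-0.6],
    [0,0,0,0,0,0,-0.6],
    [0,0,0,0,0,0,-0.6]
  ]
}}

```text
time: 9.87
tool_pos: [0.409, 0.1337, 0.2259]
tool_rot: [0.001, 0.735, -0.678, 0.002]
contact_force: [0.1, 1.0, -0.2]
gripper_width: 0.202
grasp_force: 0.0
```

```bash
python3 st.py 3
```

```text
t 10.02 P [409.12 133.76 226.07] F [-0.06  0.59 -0.09] sd [0.53 0.49 0.22] T [-0.07  0.02 -0.07] xang -85.4 w 0.201 g 0.0 j6 -3.08
```

{"method": "move_arm", "body": {
  "rows": [
    [0,0,0,0,0,7,-0.6],
    [0,0,0,0,0,7,-0.6],
    [0,0,0,0,0,7,-0.6],
    [0,0,0,0,0,7,-0.6]
  ]
}}

```text
time: 10.35
tool_pos: [0.4096, 0.134, 0.2264]
tool_rot: [0.0, -0.547, 0.837, -0.003]
contact_force: [2.0, 1.6, 1.6]
gripper_width: 0.203
grasp_force: 4.0
```

```bash
python3 st.py 1
```

```text
t 10.4 P [409.63 134.   226.45] F [1.89 0.99 0.2 ] sd [0. 0. 0.] T [ 0.17 -0.33  0.05] xang -113.9 w 0.2 g 2.2 j6 -2.58
```

{"method": "move_arm", "body": {
  "rows": [
    [0,0,0,0,0,7,-0.6],
    [0,0,0,0,0,7,-0.6],
    [0,0,0,0,0,7,-0.6],
    [0,0,0,0,0,7,-0.6],
    [0,0,0,0,0,7,-0.6],
    [0,0,0,0,0,6,-0.6],
    [0,0,0,0,0,0,-0.6]
  ]
}}

```text
time: 10.98
tool_pos: [0.4102, 0.134, 0.227]
tool_rot: [0.002, -0.222, 0.975, -0.002]
contact_force: [1.6, 1.0, 1.8]
gripper_width: 0.204
grasp_force: 1.7
```

```bash
python3 st.py 2
```

```text
t 11.08 P [409.42 133.69 226.34] F [ 1.74 -0.18  1.45] sd [0.03 0.57 0.1 ] T [-0.04 -0.2   0.01] xang -154.1 w 0.203 g 1.4 j6 -1.88
```

{"method": "move_arm", "body": {
  "rows": [
    [0,0,-0.3,0,0,-2,-0.4],
    [0,0,-2.9,0,0,0,-0.3],
    [-1.45,2.63,0,0,0,0,-0.3],
    [-1.45,2.63,0,0,0,0,-0.3],
    [-1.45,2.63,0,0,0,0,-0.3],
    [0,0,0,0,0,-6.2,-0.3],
    [0,0,0,0,0,-6.2,-0.3],
    [0,0,0,0,0,-6.2,-0.3],
    [0,0,0,0,0,-6.2,-0.3],
    [0,0,0,0,0,0,-0.3],
    [0,0,0,0,0,0,-0.3]
  ]
}}

```text
time: 12.0
tool_pos: [0.4102, 0.2237, 0.2562]
tool_rot: [-0.002, -0.441, 0.897, -0.002]
contact_force: [-0.0, 0.1, -0.0]
gripper_width: 0.351
grasp_force: 0.0
```

```bash
cat > bar.py <<'E'
from h import *
f=manip.grab_frame("wrist")
m=red(f["img"])
print([(r,int(c.min()),int(c.max())) for r in range(165,305,8) for c in [np.where(m[r,225:340])[0]+225] if len(c)])
E
python3 st.py 2; python3 bar.py
```

```text
t 12.1 P [410.35 223.74 256.46] F [ 0.53  0.03 -0.32] sd [0.42 0.1  0.4 ] T [0.03 0.03 0.01] xang -127.6 w 0.351 g 0.0 j6 -2.14
[(205, 261, 283), (213, 259, 284), (221, 260, 284), (229, 260, 284), (237, 260, 289), (245, 258, 291), (253, 260, 287), (261, 262, 286), (269, 263, 286), (277, 263, 287), (285, 264, 287), (293, 264, 287)]
```

{"method": "move_arm", "body": {
  "rows": [
    [-0.2,-0.3,0.9,0,0,0,-0.3],
    [0,0,1.4,0,0,0,-0.3],
    [0,0,0.9,0,0,0,-0.3],
    [0,0,0.1,0,0,0,-0.6],
    [0,0,0,0,0,0,-0.6],
    [0,0,0,0,0,0,-0.6]
  ]
}}

```text
time: 12.65
tool_pos: [0.4144, 0.2235, 0.224]
tool_rot: [-0.001, -0.442, 0.897, -0.002]
contact_force: [0.7, -2.1, 0.1]
gripper_width: 0.203
grasp_force: 1.1
```

```bash
python3 st.py 2
```

```text
t 12.75 P [414.65 223.58 224.53] F [0.04 0.89 0.41] sd [0.15 0.02 0.06] T [-0.08 -0.06 -0.02] xang -127.6 w 0.202 g 0.2 j6 -2.15
```

{"method": "move_arm", "body": {
  "rows": [
    [0,0,0,0,0,7,-0.6],
    [0,0,0,0,0,7,-0.6],
    [0,0,0,0,0,7,-0.6],
    [0,0,0,0,0,7,-0.6]
  ]
}}

```text
time: 13.08
tool_pos: [0.415, 0.2237, 0.2249]
tool_rot: [0.001, -0.209, 0.978, -0.002]
contact_force: [1.8, 0.3, -0.1]
gripper_width: 0.2
grasp_force: 3.0
```

```bash
python3 st.py 2
```

```text
t 13.18 P [414.92 223.72 224.83] F [ 0.68 -0.01 -0.18] sd [1.06 0.59 0.67] T [-0.02 -0.14 -0.01] xang -155.5 w 0.203 g 0.3 j6 -1.66
```

{"method": "move_arm", "body": {
  "rows": [
    [0,0,0,0,0,7,-0.6],
    [0,0,0,0,0,7,-0.6],
    [0,0,0,0,0,7,-0.6],
    [0,0,0,0,0,7,-0.6],
    [0,0,0,0,0,7,-0.6],
    [0,0,0,0,0,7,-0.6],
    [0,0,0,0,0,7,-0.6],
    [0,0,0,0,0,7,-0.6]
  ]
}}

```text
time: 13.85
tool_pos: [0.4149, 0.2241, 0.2251]
tool_rot: [0.002, 0.273, 0.962, -0.001]
contact_force: [0.3, 1.4, 0.8]
gripper_width: 0.201
grasp_force: 3.4
```

```bash
python3 st.py 1
```

```text
t 13.9 P [414.88 224.08 225.09] F [0.88 1.97 2.58] sd [0. 0. 0.] T [ 0.23 -0.13  0.05] xang 148.1 w 0.197 g 1.7 j6 -0.67
```

{"method": "move_arm", "body": {
  "rows": [
    [0,0,0,0,0,7,-0.6],
    [0,0,0,0,0,7,-0.6],
    [0,0,0,0,0,7,-0.6],
    [0,0,0,0,0,7,-0.6],
    [0,0,0,0,0,7,-0.6],
    [0,0,0,0,0,7,-0.6],
    [0,0,0,0,0,7,-0.6],
    [0,0,0,0,0,7,-0.6],
    [0,0,0,0,0,7,-0.6],
    [0,0,0,0,0,0,-0.6]
  ]
}}

```text
time: 14.73
tool_pos: [0.4158, 0.2239, 0.2255]
tool_rot: [0.003, 0.734, 0.679, 0.001]
contact_force: [4.5, 1.1, 2.7]
gripper_width: 0.202
grasp_force: 2.1
```

```bash
python3 st.py 2
```

```text
t 14.83 P [415.6  223.88 225.44] F [4.72 1.21 3.01] sd [0.15 0.17 0.69] T [ 0.17 -0.78  0.03] xang 85.8 w 0.204 g 2.4 j6 0.41
```

{"method": "move_arm", "body": {
  "rows": [
    [0,0,0,0,0,-3,-0.5],
    [0,0,-2.1,0,0,0,-0.4],
    [0,0,0,0,0,0,-1],
    [0,0,0,0,0,0,-1],
    [0,0,0,0,0,0,-1],
    [0,0,0,0,0,0,-1]
  ]
}}

```text
time: 15.33
tool_pos: [0.4136, 0.2234, 0.2436]
tool_rot: [0.001, 0.716, 0.698, -0.002]
contact_force: [-0.8, 0.4, -0.1]
gripper_width: -0.003
grasp_force: 0.0
```

```bash
python3 st.py 3
```

```text
t 15.48 P [413.74 223.45 243.81] F [ 0.17  0.29 -0.15] sd [0.43 0.29 0.54] T [-0.07 -0.03  0.02] xang 88.5 w 0.002 g 0.0 j6 0.37
```

{"method": "move_arm", "body": {
  "rows": [
    [0,0,0.3,0,0,0,-1],
    [0,0,0.1,0,0,0,-1],
    [0,0,0,0,0,0,-1]
  ]
}}

```text
time: 15.73
tool_pos: [0.414, 0.2235, 0.2402]
tool_rot: [0.002, 0.717, 0.697, -0.002]
contact_force: [0.7, 0.6, 0.1]
gripper_width: -0.0
grasp_force: 0.0
```

{"method": "move_arm", "body": {
  "rows": [
    [0,0,0.1,0,0,0,-1],
    [0,0,0,0,0,0,-1]
  ]
}}

```text
time: 15.9
tool_pos: [0.4142, 0.2236, 0.2397]
tool_rot: [0.002, 0.717, 0.697, -0.001]
contact_force: [0.3, -0.3, 0.1]
gripper_width: -0.002
grasp_force: 0.0
```

{"method": "move_arm", "body": {
  "rows": [
    [0,0,0.1,0,0,0,-1],
    [0,0,0,0,0,0,-1]
  ]
}}

```text
time: 16.07
tool_pos: [0.4144, 0.2237, 0.2394]
tool_rot: [0.002, 0.717, 0.697, -0.001]
contact_force: [-0.5, 0.3, 2.1]
gripper_width: 0.0
grasp_force: 0.9
```

```bash
python3 st.py 4
```

```text
t 16.27 P [414.41 223.72 239.4 ] F [-0.94  0.1   2.89] sd [0.33 0.14 0.6 ] T [0.05 0.24 0.02] xang 88.4 w -0.004 g 1.5 j6 0.37
```

{"method": "move_arm", "body": {
  "rows": [
    [0,0,0.05,0,0,0,-1],
    [0,0,0,0,0,0,-1]
  ]
}}

```text
time: 16.43
tool_pos: [0.4145, 0.2239, 0.2393]
tool_rot: [0.002, 0.717, 0.697, -0.001]
contact_force: [-2.3, 0.2, 5.0]
gripper_width: 0.003
grasp_force: 2.5
```

```bash
python3 st.py 4
```

```text
t 16.63 P [414.45 223.85 239.29] F [-1.72  0.56  4.7 ] sd [0.49 0.41 0.37] T [0.05 0.35 0.03] xang 88.4 w -0.001 g 2.5 j6 0.37
```

{"method": "move_arm", "body": {
  "rows": [
    [0,0,-0.8,0,0,0,-1],
    [-3,-0.05,0,0,0,0,-1],
    [-3,-0.05,0,0,0,0,-1],
    [-3,-0.05,0,0,0,0,-1],
    [0,0,0.3,0,0,0,-1],
    [0,0,0,0,0,0,-1]
  ]
}}

```text
time: 17.13
tool_pos: [0.4102, 0.1327, 0.2433]
tool_rot: [0.002, 0.718, 0.696, -0.001]
contact_force: [-1.0, -1.0, 0.1]
gripper_width: 0.004
grasp_force: 0.0
```

{"method": "move_arm", "body": {
  "rows": [
    [0,0,0.1,0,0,0,-1],
    [0,0,0,0,0,0,-1]
  ]
}}

```text
time: 17.3
tool_pos: [0.4102, 0.1343, 0.2425]
tool_rot: [0.002, 0.716, 0.698, -0.001]
contact_force: [-0.6, -0.0, 0.1]
gripper_width: -0.0
grasp_force: 0.0
```

{"method": "move_arm", "body": {
  "rows": [
    [0,0,0.05,0,0,0,-1],
    [0,0,0,0,0,0,-1]
  ]
}}

```text
time: 17.47
tool_pos: [0.4103, 0.1344, 0.2422]
tool_rot: [0.002, 0.716, 0.698, -0.001]
contact_force: [0.8, -0.1, -0.2]
gripper_width: -0.002
grasp_force: 0.0
```

```bash
python3 st.py 3
```

```text
t 17.62 P [410.31 134.22 242.26] F [-0.12  0.46  0.08] sd [0.27 0.37 0.34] T [-0.01  0.01  0.08] xang 88.5 w 0.004 g 0.0 j6 0.17
```

{"method": "move_arm", "body": {
  "rows": [
    [0,0,0.08,0,0,0,-1],
    [0,0,0,0,0,0,-1]
  ]
}}

```text
time: 17.78
tool_pos: [0.4103, 0.1338, 0.2414]
tool_rot: [0.002, 0.717, 0.698, -0.001]
contact_force: [0.0, 0.6, 0.6]
gripper_width: 0.003
grasp_force: 0.0
```

{"method": "move_arm", "body": {
  "rows": [
    [0,0,0.05,0,0,0,-1],
    [0,0,0,0,0,0,-1]
  ]
}}

```text
time: 17.95
tool_pos: [0.4103, 0.1337, 0.2409]
tool_rot: [0.002, 0.717, 0.697, -0.001]
contact_force: [0.3, 0.9, 0.1]
gripper_width: -0.003
grasp_force: 0.0
```

{"method": "move_arm", "body": {
  "rows": [
    [0,0,0.05,0,0,0,-1],
    [0,0,0,0,0,0,-1]
  ]
}}

```text
time: 18.12
tool_pos: [0.4103, 0.1336, 0.2405]
tool_rot: [0.002, 0.717, 0.697, -0.001]
contact_force: [-0.4, -0.1, 0.1]
gripper_width: -0.002
grasp_force: 0.0
```

{"method": "move_arm", "body": {
  "rows": [
    [0,0,0.05,0,0,0,-1],
    [0,0,0,0,0,0,-1]
  ]
}}

```text
time: 18.28
tool_pos: [0.4104, 0.1336, 0.2403]
tool_rot: [0.002, 0.717, 0.697, -0.001]
contact_force: [0.7, -1.1, 0.8]
gripper_width: -0.003
grasp_force: 0.5
```

```bash
python3 st.py 4
```

```text
t 18.48 P [410.39 133.64 240.22] F [-0.51 -0.22  1.66] sd [0.56 0.41 0.42] T [-0.05  0.12 -0.08] xang 88.4 w 0.001 g 0.9 j6 0.17
```

{"method": "move_arm", "body": {
  "rows": [
    [0,0,-1.5,0,0,0,-0.3],
    [3,0.09,-0.2,0,0,0,-0.3],
    [3,0.08,0,0,0,0,-0.3],
    [3,0.08,0,0,0,0,-0.3],
    [0,0,0,0,0,-4,-0.3],
    [0,0,0,0,0,0,-0.3],
    [0,0,0,0,0,0,-0.3]
  ]
}}

```text
time: 19.07
tool_pos: [0.4151, 0.2237, 0.2562]
tool_rot: [0.002, 0.692, 0.722, -0.002]
contact_force: [0.5, 0.4, -0.0]
gripper_width: 0.354
grasp_force: 0.0
```

```bash
python3 st.py 3; python3 bar.py
```

```text
t 19.22 P [415.27 223.18 256.4 ] F [-0.06  0.07 -0.1 ] sd [0.25 0.16 0.35] T [-0.04 -0.01  0.  ] xang 92.3 w 0.349 g 0.0 j6 0.3
[(197, 273, 294), (205, 272, 296), (213, 271, 296), (221, 272, 296), (229, 271, 298), (237, 268, 301), (245, 270, 299), (253, 273, 297), (261, 273, 297), (269, 274, 297), (277, 274, 297), (285, 274, 297), (293, 251, 310), (301, 249, 312)]
```

{"method": "move_arm", "body": {
  "rows": [
    [0,0.2,0.9,0,0,0,-0.3],
    [0,0,1.4,0,0,0,-0.3],
    [0,0,0.7,0,0,0,-0.3],
    [0,0,0,0,0,0,-0.6],
    [0,0,0,0,0,0,-0.6],
    [0,0,0,0,0,0,-0.6]
  ]
}}

```text
time: 19.77
tool_pos: [0.4175, 0.2236, 0.227]
tool_rot: [0.002, 0.692, 0.722, -0.001]
contact_force: [0.2, -0.1, 0.3]
gripper_width: 0.203
grasp_force: 0.0
```

```bash
python3 st.py 2
```

```text
t 19.87 P [417.69 223.68 227.36] F [-0.13 -0.13  0.13] sd [0.16 0.2  0.35] T [ 0.05 -0.02 -0.05] xang 92.4 w 0.2 g 0.0 j6 0.29
```

{"method": "move_arm", "body": {
  "rows": [
    [0,0,0,0,0,7,-0.6],
    [0,0,0,0,0,7,-0.6],
    [0,0,0,0,0,7,-0.6],
    [0,0,0,0,0,7,-0.6],
    [0,0,0,0,0,7,-0.6],
    [0,0,0,0,0,7,-0.6],
    [0,0,0,0,0,7,-0.6],
    [0,0,0,0,0,7,-0.6],
    [0,0,0,0,0,1,-0.6],
    [0,0,0,0,0,0,-0.6]
  ]
}}

```text
time: 20.7
tool_pos: [0.418, 0.2233, 0.2278]
tool_rot: [0.003, 0.952, 0.305, 0.001]
contact_force: [-0.2, -3.5, 2.9]
gripper_width: 0.206
grasp_force: 2.7
```

```bash
python3 st.py 2
```

```text
t 20.8 P [417.92 223.41 227.67] F [ 1.13 -2.96  4.01] sd [1.59 0.1  0.1 ] T [-0.57 -0.15  0.03] xang 35.6 w 0.2 g 2.8 j6 1.29
```

{"method": "move_arm", "body": {
  "rows": [
    [0,0,0,0,0,-4,-0.5],
    [0,0,-2.3,0,0,0,-0.4],
    [0,0,0,0,0,0,-1],
    [0,0,0,0,0,0,-1],
    [0,0,0,0,0,0,-1],
    [0,0,0,0,0,0,-1]
  ]
}}

```text
time: 21.3
tool_pos: [0.4168, 0.2237, 0.2484]
tool_rot: [0.002, 0.941, 0.338, -0.001]
contact_force: [-0.0, -0.5, -0.1]
gripper_width: 0.003
grasp_force: 0.0
```

```bash
python3 st.py 2;python3 bar.py
```

```text
t 21.4 P [416.79 223.63 248.39] F [ 0.57 -0.22 -0.32] sd [0.25 0.29 1.03] T [ 0.01 -0.05  0.01] xang 39.5 w 0.002 g 0.0 j6 1.22
[(205, 270, 295), (213, 269, 296), (221, 270, 296), (229, 271, 297), (237, 270, 300), (245, 269, 303), (253, 297, 301), (301, 335, 337)]
```

{"method": "move_arm", "body": {
  "rows": [
    [0,0,0.4,0,0,0,-1],
    [0,0,0.25,0,0,0,-1],
    [0,0,0,0,0,0,-1],
    [0,0,0,0,0,0,-1]
  ]
}}

```text
time: 21.78
tool_pos: [0.4171, 0.2236, 0.2426]
tool_rot: [0.002, 0.941, 0.337, -0.001]
contact_force: [1.0, 1.3, 1.0]
gripper_width: -0.001
grasp_force: 0.0
```

{"method": "move_arm", "body": {
  "rows": [
    [0,0,0.05,0,0,0,-1],
    [0,0,0,0,0,0,-1]
  ]
}}

```text
time: 21.95
tool_pos: [0.4173, 0.2237, 0.2426]
tool_rot: [0.002, 0.941, 0.337, -0.0]
contact_force: [-0.2, 0.8, 0.1]
gripper_width: -0.0
grasp_force: 0.0
```

{"method": "move_arm", "body": {
  "rows": [
    [0,0,0.05,0,0,0,-1],
    [0,0,0,0,0,0,-1]
  ]
}}

```text
time: 22.12
tool_pos: [0.4173, 0.2237, 0.2421]
tool_rot: [0.002, 0.941, 0.337, -0.0]
contact_force: [-0.8, 0.6, -0.7]
gripper_width: 0.001
grasp_force: 0.0
```

{"method": "move_arm", "body": {
  "rows": [
    [0,0,0.05,0,0,0,-1],
    [0,0,0,0,0,0,-1]
  ]
}}

```text
time: 22.28
tool_pos: [0.4173, 0.2237, 0.2416]
tool_rot: [0.002, 0.941, 0.337, -0.0]
contact_force: [0.4, 0.1, 0.3]
gripper_width: 0.0
grasp_force: 0.0
```

```bash
python3 st.py 4
```

```text
t 22.48 P [417.3  223.66 241.61] F [ 0.29 -0.06  0.27] sd [0.5  0.12 0.24] T [0.02 0.08 0.03] xang 39.4 w 0.0 g 0.0 j6 1.22
```

{"method": "move_arm", "body": {
  "rows": [
    [0,0,0.05,0,0,0,-1],
    [0,0,0,0,0,0,-1]
  ]
}}

```text
time: 22.65
tool_pos: [0.4172, 0.2237, 0.241]
tool_rot: [0.002, 0.941, 0.337, -0.001]
contact_force: [-0.1, -0.3, -0.3]
gripper_width: 0.001
grasp_force: 0.0
```

{"method": "move_arm", "body": {
  "rows": [
    [0,0,0.05,0,0,0,-1],
    [0,0,0,0,0,0,-1]
  ]
}}

```text
time: 22.82
tool_pos: [0.4173, 0.2237, 0.2405]
tool_rot: [0.002, 0.941, 0.337, -0.0]
contact_force: [-0.4, -0.1, -0.5]
gripper_width: -0.004
grasp_force: 0.0
```

{"method": "move_arm", "body": {
  "rows": [
    [0,0,0.05,0,0,0,-1],
    [0,0,0,0,0,0,-1]
  ]
}}

```text
time: 22.98
tool_pos: [0.4174, 0.2238, 0.2405]
tool_rot: [0.002, 0.941, 0.337, -0.0]
contact_force: [-0.5, 0.7, 1.6]
gripper_width: -0.0
grasp_force: 0.8
```

```bash
python3 st.py 4
```

```text
t 23.18 P [417.34 223.76 240.42] F [-0.99  0.23  2.12] sd [0.5  0.38 0.54] T [ 0.04  0.21 -0.01] xang 39.4 w 0.001 g 1.2 j6 1.22
```

{"method": "move_arm", "body": {
  "rows": [
    [0,0,0.05,0,0,0,-1],
    [0,0,0,0,0,0,-1]
  ]
}}

```text
time: 23.35
tool_pos: [0.4174, 0.2239, 0.2403]
tool_rot: [0.002, 0.941, 0.337, -0.0]
contact_force: [-1.8, 0.8, 3.7]
gripper_width: 0.0
grasp_force: 2.3
```

```bash
python3 st.py 4
```

```text
t 23.55 P [417.42 223.87 240.31] F [-1.72  0.85  5.12] sd [0.3  0.67 0.4 ] T [0.14 0.4  0.  ] xang 39.4 w -0.001 g 2.7 j6 1.22
```

{"method": "move_arm", "body": {
  "rows": [
    [0,0,-0.8,0,0,0,-1],
    [-2.03,2.23,0,0,0,0,-1],
    [-2.03,2.23,0,0,0,0,-1],
    [-2.03,2.23,0,0,0,0,-1],
    [0,0,0.4,0,0,0,-1],
    [0,0,0,0,0,0,-1],
    [0,0,0,0,0,0,-1]
  ]
}}

```text
time: 24.13
tool_pos: [0.4126, 0.1334, 0.2436]
tool_rot: [0.002, 0.941, 0.337, -0.001]
contact_force: [0.3, -0.2, 0.2]
gripper_width: -0.004
grasp_force: 0.0
```

```bash
python3 st.py 3
```

```text
t 24.28 P [412.74 133.93 243.9 ] F [-0.47  0.37  0.3 ] sd [0.29 0.74 0.41] T [ 0.05 -0.02 -0.02] xang 39.5 w 0.002 g 0.0 j6 1.03
```

{"method": "move_arm", "body": {
  "rows": [
    [0,0,0.05,0,0,0,-1],
    [0,0,0,0,0,0,-1]
  ]
}}

```text
time: 24.45
tool_pos: [0.4127, 0.1339, 0.2434]
tool_rot: [0.002, 0.941, 0.338, -0.001]
contact_force: [0.1, -0.1, 0.6]
gripper_width: 0.006
grasp_force: 0.0
```

{"method": "move_arm", "body": {
  "rows": [
    [0,0,0.05,0,0,0,-1],
    [0,0,0,0,0,0,-1]
  ]
}}

```text
time: 24.62
tool_pos: [0.4127, 0.1336, 0.2429]
tool_rot: [0.002, 0.941, 0.338, -0.001]
contact_force: [-0.8, 0.9, 0.2]
gripper_width: 0.001
grasp_force: 0.0
```

```bash
python3 st.py 3
```

```text
t 24.77 P [412.73 133.45 242.96] F [-0.03 -0.21 -0.01] sd [0.25 0.14 0.87] T [ 0.03 -0.02  0.05] xang 39.4 w -0.003 g 0.0 j6 1.03
```

{"method": "move_arm", "body": {
  "rows": [
    [0,0,0.1,0,0,0,-1],
    [0,0,0.05,0,0,0,-1],
    [0,0,0,0,0,0,-1]
  ]
}}

```text
time: 25.02
tool_pos: [0.4127, 0.1333, 0.2413]
tool_rot: [0.002, 0.941, 0.337, -0.001]
contact_force: [-0.0, 0.3, -0.1]
gripper_width: 0.002
grasp_force: 0.0
```

{"method": "move_arm", "body": {
  "rows": [
    [0,0,0.05,0,0,0,-1],
    [0,0,0,0,0,0,-1]
  ]
}}

```text
time: 25.18
tool_pos: [0.4127, 0.1333, 0.2409]
tool_rot: [0.002, 0.941, 0.337, -0.0]
contact_force: [0.2, 0.0, -0.4]
gripper_width: -0.003
grasp_force: 0.0
```

{"method": "move_arm", "body": {
  "rows": [
    [0,0,0.05,0,0,0,-1],
    [0,0,0,0,0,0,-1]
  ]
}}

```text
time: 25.35
tool_pos: [0.4128, 0.1333, 0.2406]
tool_rot: [0.002, 0.941, 0.337, -0.0]
contact_force: [-0.3, -0.4, 1.1]
gripper_width: -0.001
grasp_force: 0.2
```

```bash
python3 st.py 4
```

```text
t 25.55 P [412.8  133.29 240.62] F [-0.57  0.19  0.63] sd [0.65 0.44 0.92] T [-0.01  0.01 -0.03] xang 39.4 w 0.001 g 0.4 j6 1.03
```

{"method": "move_arm", "body": {
  "rows": [
    [0,0,0.05,0,0,0,-1],
    [0,0,0,0,0,0,-1]
  ]
}}

```text
time: 25.72
tool_pos: [0.4129, 0.1333, 0.2405]
tool_rot: [0.002, 0.941, 0.337, -0.0]
contact_force: [-1.1, 0.4, 3.9]
gripper_width: -0.001
grasp_force: 1.5
```

```bash
python3 st.py 4
```

```text
t 25.92 P [412.86 133.29 240.51] F [-1.64 -0.35  4.05] sd [0.14 0.38 0.31] T [-0.06  0.29 -0.02] xang 39.4 w 0.002 g 2.2 j6 1.03
```

Both handle tops are within about 0.15 mm of each other. Next I check the pitch on the plate itself, left rear and then left front.

{"method": "move_arm", "body": {
  "rows": [
    [0,0,-1,0,0,0,-1],
    [3.91,0.34,0,0,0,0,-1],
    [3.91,0.34,0,0,0,0,-1],
    [3.91,0.34,0,0,0,0,-1],
    [3.91,0.34,0,0,0,0,-1],
    [0,0,1.5,0,0,0,-1],
    [0,0,1.2,0,0,0,-1],
    [0,0,0.8,0,0,0,-1],
    [0,0,0.15,0,0,0,-1],
    [0,0,0,0,0,0,-1],
    [0,0,0,0,0,0,-1]
  ]
}}

```text
time: 26.83
tool_pos: [0.5418, 0.2217, 0.214]
tool_rot: [0.002, 0.941, 0.337, 0.0]
contact_force: [-0.4, 0.2, 0.5]
gripper_width: -0.001
grasp_force: 0.0
```

```bash
python3 st.py 3
```

```text
t 26.98 P [542.3  221.84 214.6 ] F [-0.36 -0.37  0.34] sd [0.35 0.36 0.14] T [0.   0.07 0.01] xang 39.4 w 0.001 g 0.0 j6 1.15
```

{"method": "move_arm", "body": {
  "rows": [
    [0,0,0.3,0,0,0,-1],
    [0,0,0.15,0,0,0,-1],
    [0,0,0,0,0,0,-1],
    [0,0,0,0,0,0,-1]
  ]
}}

```text
time: 27.32
tool_pos: [0.5421, 0.222, 0.2085]
tool_rot: [0.002, 0.941, 0.337, -0.001]
contact_force: [0.3, 0.1, -0.7]
gripper_width: -0.0
grasp_force: 0.0
```

{"method": "move_arm", "body": {
  "rows": [
    [0,0,0.05,0,0,0,-1],
    [0,0,0,0,0,0,-1]
  ]
}}

```text
time: 27.48
tool_pos: [0.5422, 0.222, 0.2081]
tool_rot: [0.002, 0.941, 0.337, -0.0]
contact_force: [0.1, 0.7, -0.5]
gripper_width: -0.002
grasp_force: 0.0
```

{"method": "move_arm", "body": {
  "rows": [
    [0,0,0.05,0,0,0,-1],
    [0,0,0,0,0,0,-1]
  ]
}}

```text
time: 27.65
tool_pos: [0.5423, 0.2221, 0.208]
tool_rot: [0.002, 0.941, 0.337, -0.0]
contact_force: [-0.3, -0.4, 1.1]
gripper_width: 0.006
grasp_force: 0.6
```

```bash
python3 st.py 4
```

```text
t 27.85 P [542.33 222.11 207.99] F [0.05 0.27 1.93] sd [0.29 0.57 0.48] T [ 0.03  0.13 -0.03] xang 39.4 w -0.001 g 0.8 j6 1.15
```

{"method": "move_arm", "body": {
  "rows": [
    [0,0,-0.8,0,0,0,-1],
    [-2.83,-2.45,0,0,0,0,-1],
    [-2.83,-2.45,0,0,0,0,-1],
    [0,0,0.4,0,0,0,-1],
    [0,0,0.15,0,0,0,-1],
    [0,0,0.1,0,0,0,-1],
    [0,0,0,0,0,0,-1],
    [0,0,0,0,0,0,-1],
    [0,0,0,0,0,0,-1]
  ]
}}

```text
time: 28.6
tool_pos: [0.4683, 0.2239, 0.2095]
tool_rot: [0.002, 0.941, 0.337, -0.0]
contact_force: [-0.4, -0.2, -0.3]
gripper_width: -0.0
grasp_force: 0.0
```

{"method": "move_arm", "body": {
  "rows": [
    [0,0,0.05,0,0,0,-1],
    [0,0,0,0,0,0,-1]
  ]
}}

```text
time: 28.77
tool_pos: [0.4678, 0.2238, 0.2087]
tool_rot: [0.002, 0.941, 0.337, -0.0]
contact_force: [-0.2, 0.2, 0.0]
gripper_width: 0.002
grasp_force: 0.0
```

```bash
python3 st.py 3
```

```text
t 28.92 P [467.58 223.87 208.61] F [ 0.22 -0.22 -0.22] sd [0.53 0.47 0.35] T [-0.01 -0.   -0.01] xang 39.4 w 0.004 g 0.0 j6 1.19
```

{"method": "move_arm", "body": {
  "rows": [
    [0,0,0.05,0,0,0,-1],
    [0,0,0,0,0,0,-1]
  ]
}}

```text
time: 29.08
tool_pos: [0.4675, 0.2239, 0.2083]
tool_rot: [0.002, 0.941, 0.337, -0.0]
contact_force: [0.0, 0.6, 0.3]
gripper_width: -0.004
grasp_force: 0.2
```

```bash
python3 st.py 4
```

```text
t 29.28 P [467.47 223.94 208.3 ] F [ 0.25 -0.23  1.1 ] sd [0.15 0.31 0.31] T [ 0.03 -0.05  0.01] xang 39.4 w 0.0 g 0.4 j6 1.19
```

{"method": "move_arm", "body": {
  "rows": [
    [0,0,-2.4,0,0,0,-0.3],
    [0,0,-2.4,0,0,0,-0.3],
    [-3.32,1.17,0,0,0,0,-0.3],
    [-3.32,1.17,0,0,0,0,-0.3],
    [-3.32,1.17,0,0,0,0,-0.3],
    [0,0,0,0,0,5,-0.3],
    [0,0,0,0,0,0,-0.3],
    [0,0,0,0,0,0,-0.3]
  ]
}}

```text
time: 29.95
tool_pos: [0.4127, 0.1337, 0.2567]
tool_rot: [0.002, 0.955, 0.297, 0.0]
contact_force: [-0.6, -0.4, -0.7]
gripper_width: 0.349
grasp_force: 0.0
```

```bash
python3 st.py 3; python3 bar.py
```

```text
t 30.1 P [412.96 134.13 256.56] F [-0.18  0.1  -0.16] sd [0.65 0.11 0.37] T [ 0.03 -0.01 -0.02] xang 34.6 w 0.35 g 0.0 j6 1.11
[(197, 277, 337), (205, 274, 339), (213, 274, 339), (221, 274, 339), (229, 273, 339), (237, 270, 339), (245, 271, 339), (253, 274, 339), (261, 274, 312), (269, 275, 311), (277, 274, 311), (285, 274, 311), (293, 270, 312), (301, 269, 314)]
```

{"method": "move_arm", "body": {
  "rows": [
    [0,0.22,0.9,0,0,0,-0.3],
    [0,0,1.4,0,0,0,-0.3],
    [0,0,0.7,0,0,0,-0.3],
    [0,0,0,0,0,0,-0.6],
    [0,0,0,0,0,0,-0.6],
    [0,0,0,0,0,0,-0.6]
  ]
}}

```text
time: 30.65
tool_pos: [0.4142, 0.1319, 0.2268]
tool_rot: [0.002, 0.955, 0.296, -0.0]
contact_force: [0.4, 1.1, -0.3]
gripper_width: 0.201
grasp_force: 0.0
```

```bash
python3 st.py 2
```

```text
t 30.75 P [414.37 131.88 227.22] F [-0.04  0.09 -0.06] sd [0.3  0.38 0.28] T [ 0.01 -0.05  0.07] xang 34.5 w 0.2 g 0.0 j6 1.11
```

{"method": "move_arm", "body": {
  "rows": [
    [0,0,0,0,0,-5,-0.6],
    [0,0,0,0,0,-6,-0.6],
    [0,0,0,0,0,-6,-0.6],
    [0,0,0,0,0,-6,-0.6],
    [0,0,0,0,0,0,-0.6]
  ]
}}

```text
time: 31.17
tool_pos: [0.4141, 0.1318, 0.2271]
tool_rot: [0.002, 0.877, 0.481, -0.001]
contact_force: [-0.1, 0.5, 0.5]
gripper_width: 0.203
grasp_force: 0.4
```

```bash
python3 st.py 2
```

```text
t 31.27 P [414.16 131.83 227.01] F [-0.41  0.19 -0.26] sd [0.22 0.26 0.35] T [-0.01 -0.03  0.02] xang 57.3 w 0.194 g 0.1 j6 0.71
```

{"method": "move_arm", "body": {
  "rows": [
    [0,0,0,0,0,6,-0.5],
    [0,0,-2.3,0,0,0,-0.4],
    [0,0,0,0,0,0,-1],
    [0,0,0,0,0,0,-1],
    [0,0,0,0,0,0,-1],
    [0,0,0.4,0,0,0,-1],
    [0,0,0.2,0,0,0,-1],
    [0,0,0,0,0,0,-1],
    [0,0,0,0,0,0,-1]
  ]
}}

```text
time: 32.02
tool_pos: [0.4135, 0.1318, 0.2425]
tool_rot: [0.002, 0.901, 0.434, -0.001]
contact_force: [0.5, -0.7, 0.5]
gripper_width: 0.001
grasp_force: 0.0
```

```bash
python3 st.py 3
```

```text
t 32.17 P [413.85 131.85 243.17] F [-0.08  0.32  0.02] sd [0.21 0.37 0.37] T [-0.04  0.04 -0.05] xang 51.4 w 0.001 g 0.0 j6 0.81
```

Next I probe R again.

{"method": "move_arm", "body": {
  "rows": [
    [0,0,0.15,0,0,0,-1],
    [0,0,0.05,0,0,0,-1],
    [0,0,0,0,0,0,-1],
    [0,0,0,0,0,0,-1]
  ]
}}

```text
time: 32.5
tool_pos: [0.4139, 0.1319, 0.2415]
tool_rot: [0.002, 0.901, 0.434, -0.001]
contact_force: [0.6, -1.1, -0.7]
gripper_width: -0.001
grasp_force: 0.0
```

{"method": "move_arm", "body": {
  "rows": [
    [0,0,0.05,0,0,0,-1],
    [0,0,0,0,0,0,-1]
  ]
}}

```text
time: 32.67
tool_pos: [0.414, 0.1319, 0.241]
tool_rot: [0.002, 0.901, 0.434, -0.001]
contact_force: [-0.2, 0.6, -0.4]
gripper_width: 0.001
grasp_force: 0.0
```

{"method": "move_arm", "body": {
  "rows": [
    [0,0,0.05,0,0,0,-1],
    [0,0,0,0,0,0,-1]
  ]
}}

```text
time: 32.83
tool_pos: [0.4139, 0.1318, 0.2404]
tool_rot: [0.002, 0.901, 0.434, -0.001]
contact_force: [0.0, -0.8, 0.2]
gripper_width: -0.005
grasp_force: 0.0
```

```bash
python3 st.py 4
```

```text
t 33.03 P [413.95 131.84 240.5 ] F [ 0.29  0.06 -0.43] sd [0.21 0.14 0.22] T [ 0.    0.01 -0.03] xang 51.4 w 0.001 g 0.0 j6 0.81
```

{"method": "move_arm", "body": {
  "rows": [
    [0,0,0.04,0,0,0,-1],
    [0,0,0,0,0,0,-1]
  ]
}}

```text
time: 33.2
tool_pos: [0.414, 0.1318, 0.2403]
tool_rot: [0.002, 0.901, 0.434, -0.001]
contact_force: [-0.5, 0.6, 0.3]
gripper_width: 0.0
grasp_force: 0.3
```

```bash
python3 st.py 4
```

```text
t 33.4 P [414.02 131.85 240.29] F [-0.49 -0.11  0.48] sd [0.45 0.6  0.49] T [-0.03  0.07 -0.04] xang 51.4 w 0.004 g 0.6 j6 0.81
```

{"method": "move_arm", "body": {
  "rows": [
    [0,0,-0.8,0,0,0,-1],
    [2.47,-1.82,0,0,0,0,-1],
    [2.47,-1.82,0,0,0,0,-1],
    [2.47,-1.82,0,0,0,0,-1],
    [0,0,0.4,0,0,0,-1],
    [0,0,0.15,0,0,0,-1],
    [0,0,0.1,0,0,0,-1],
    [0,0,0,0,0,0,-1],
    [0,0,0,0,0,0,-1]
  ]
}}

```text
time: 34.15
tool_pos: [0.4175, 0.223, 0.2412]
tool_rot: [0.002, 0.901, 0.433, -0.001]
contact_force: [0.1, 0.5, 0.5]
gripper_width: -0.001
grasp_force: 0.0
```

```bash
python3 st.py 3
```

```text
t 34.3 P [417.65 223.11 241.4 ] F [-0.05 -0.21  0.63] sd [0.63 0.68 0.59] T [ 0.   -0.01 -0.01] xang 51.4 w 0.0 g 0.0 j6 1.01
```

{"method": "move_arm", "body": {
  "rows": [
    [0,0,0.05,0,0,0,-1],
    [0,0,0,0,0,0,-1]
  ]
}}

```text
time: 34.47
tool_pos: [0.4175, 0.2235, 0.2408]
tool_rot: [0.002, 0.901, 0.434, -0.001]
contact_force: [-0.1, -0.8, 0.2]
gripper_width: 0.002
grasp_force: 0.0
```

```bash
python3 st.py 4
```

```text
t 34.67 P [417.49 223.73 240.75] F [-0.39  0.39 -0.08] sd [0.43 0.33 0.38] T [ 0.01 -0.02 -0.  ] xang 51.4 w 0.001 g 0.0 j6 1.01
```

{"method": "move_arm", "body": {
  "rows": [
    [0,0,0.05,0,0,0,-1],
    [0,0,0,0,0,0,-1]
  ]
}}

```text
time: 34.83
tool_pos: [0.4175, 0.2239, 0.2404]
tool_rot: [0.002, 0.901, 0.434, -0.001]
contact_force: [-0.3, 0.5, 0.6]
gripper_width: 0.003
grasp_force: 0.3
```

```bash
python3 st.py 4
```

```text
t 35.03 P [417.51 223.9  240.35] F [-0.29 -0.06  0.92] sd [0.53 0.62 0.33] T [0.07 0.04 0.01] xang 51.4 w 0.001 g 0.5 j6 1.01
```

{"method": "move_arm", "body": {
  "rows": [
    [0,0,0.08,0,0,0,-1],
    [0,0,0,0,0,0,-1],
    [0,0,0,0,0,0,-1]
  ]
}}

```text
time: 35.28
tool_pos: [0.4176, 0.2241, 0.2402]
tool_rot: [0.002, 0.901, 0.434, -0.0]
contact_force: [-1.7, 1.9, 4.3]
gripper_width: -0.001
grasp_force: 2.5
```

```bash
python3 st.py 4
```

```text
t 35.48 P [417.62 224.08 240.18] F [-1.77  1.03  5.15] sd [0.55 0.79 0.08] T [ 0.2   0.3  -0.02] xang 51.4 w -0.003 g 2.7 j6 1.01
```

{"method": "move_arm", "body": {
  "rows": [
    [0,0,-0.8,0,0,0,-1],
    [-2.47,1.82,0,0,0,0,-1],
    [-2.47,1.82,0,0,0,0,-1],
    [-2.47,1.82,0,0,0,0,-1],
    [0,0,0.4,0,0,0,-1],
    [0,0,0.2,0,0,0,-1],
    [0,0,0.2,0,0,0,-1],
    [0,0,0.07,0,0,0,-1],
    [0,0,0,0,0,0,-1],
    [0,0,0,0,0,0,-1]
  ]
}}

```text
time: 36.32
tool_pos: [0.4141, 0.1324, 0.2403]
tool_rot: [0.003, 0.901, 0.435, -0.001]
contact_force: [-2.7, -3.3, 6.4]
gripper_width: 0.002
grasp_force: 3.0
```

```bash
python3 st.py 4
```

```text
t 36.52 P [414.08 132.39 240.33] F [-2.4  -2.5   6.57] sd [0.23 0.6  0.56] T [-0.48  0.42 -0.03] xang 51.5 w 0.003 g 3.0 j6 0.81
```

{"method": "move_arm", "body": {
  "rows": [
    [0,0,-0.2,0,0,0,-1],
    [0,0,0,0,0,0,-1],
    [0,0,0,0,0,0,-1],
    [0,0,0,0,0,0,-1],
    [0,0,0.1,0,0,0,-1],
    [0,0,0,0,0,0,-1],
    [0,0,0.06,0,0,0,-1],
    [0,0,0,0,0,0,-1],
    [0,0,0,0,0,0,-1]
  ]
}}

```text
time: 37.27
tool_pos: [0.414, 0.1319, 0.2401]
tool_rot: [0.002, 0.901, 0.434, -0.0]
contact_force: [-2.9, 0.2, 6.1]
gripper_width: -0.0
grasp_force: 2.6
```

```bash
python3 st.py 3
```

```text
t 37.42 P [414.04 131.87 240.12] F [-2.62 -0.3   4.98] sd [0.37 0.67 0.27] T [-0.06  0.41 -0.  ] xang 51.4 w 0.0 g 2.7 j6 0.81
```

{"method": "move_arm", "body": {
  "rows": [
    [0,0,0.04,0,0,0,-1],
    [0,0,0,0,0,0,-1],
    [0,0,0,0,0,0,-1]
  ]
}}

```text
time: 37.67
tool_pos: [0.4141, 0.1319, 0.2401]
tool_rot: [0.002, 0.901, 0.434, -0.0]
contact_force: [-3.1, -0.5, 7.5]
gripper_width: 0.002
grasp_force: 3.3
```

```bash
python3 st.py 3
```

```text
t 37.82 P [414.07 131.84 240.08] F [-3.18  0.12  6.74] sd [0.21 0.16 0.38] T [-0.02  0.56  0.  ] xang 51.4 w -0.0 g 3.3 j6 0.81
```

Both front corners are now stiff and equal, at about 24 N/mm each. I retreat and take a final look.

{"method": "move_arm", "body": {
  "rows": [
    [0,0,-1,0,0,0,-1],
    [0,0,-3,0,0,0,-0.5],
    [0,0,-4,0,0,0,0],
    [0,0,-4,0,0,0,0],
    [-3,0,-2,0,0,0,0],
    [-3,0,0,0,0,0,0],
    [0,0,0,0,0,0,0],
    [0,0,0,0,0,0,0],
    [0,0,0,0,0,0,0]
  ]
}}

```text
time: 38.57
tool_pos: [0.3765, 0.0856, 0.3787]
tool_rot: [0.002, 0.901, 0.434, -0.001]
contact_force: [0.1, -0.1, 0.4]
gripper_width: 0.498
grasp_force: 0.0
```

Run:
```python
from h import *
f=manip.grab_frame("scene");cv2.imwrite("pics/end.png",f["img"][120:320,150:400])
```

```text
(no output)
```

View pics/end.png

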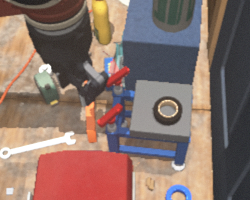

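The final crop shows the tape still on the plate at (167,108), the stand, level and box in place, and the arm clear.

```bash
python3 -c "
from plant import manip
print(manip.job_done())"
```

```text
the job is handed in; nothing more can be done
None
```

The job is handed in at about 39 s: the handle tops match to about 0.1 mm, the plate is level to about 0.15° front to back by estimate, and both front corners held firm under 5–7 N presses. I judged the rear feet's share from level and symmetry rather than pressing each one, one early press on the right handle reached 17 N, and the tape, level and box look unmoved.

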